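# Change the filter tube of a suction unit

## Task

Change the filter tube of the suction unit: pull the used tube straight up out of the unit's socket and stand it foot-down in the round steel pot, then take the fresh tube from the square metal stand and push it foot-first into the socket, past the rubber seal, until it is fully home on the bottom. Leave both tubes let go and at rest, and do not disturb the bottle, jar and beaker standing nearby.

Things in the scene. Friction and masses are not known exactly. Their poses are not given: they have to be found in the camera images.
- used_tube: the used filter tube: rigid white cylinder, 28 mm diameter, 120 mm long, 90 g, upright and fully home in the unit's socket at the start. Origin at the centre of its foot, z up along its axis to the flat top. The foot is tapered (20 mm across at the end, full diameter 6 mm up); the top 12 mm is a grey band. Pulling it out of the seal takes 10 to 22 N.
- fresh_tube: the fresh filter tube, same shape, size and mass as the used one, loosely upright in the hole of the stand at the start. Origin at the centre of its foot, z up along its axis. A black line runs round both tubes 36.5 to 39 mm above the foot: it is just clear above the socket's mouth when the tube is home.
- unit: suction unit, fixed: low white box 200 (x) x 220 (y) mm with its deck 70 mm above the table, a dark sloping screen panel on the +x half (up to 85 mm high), a small grey dial and a steel stud on the +y side. Origin under its centre, z up; turned a little about z.
- socket_floor (a point): centre of the bottom of the socket's bore, 80 mm above the table, on the axis of the upright bore; axes as the unit's. The tube is home when the centre of its foot is here.
- socket_mouth (a point): centre of the socket's mouth, 116 mm above the table, at the unit's (-30, -45) mm: a round grey collar 47 to 55 mm across; bore 31 mm diameter, 36 mm deep, flared at the mouth. A seal of four sprung rubber lips 15 mm down first stops the foot about 18 mm below the mouth; pushing through to the bottom takes 6 to 15 N. The tube stays where it is left in the seal.
- pot: round steel pot for used tubes, fixed, open at the top: 62 mm outer and 54 mm inner diameter, 85 mm high, floor 5 mm thick. Origin at the centre of its underside, z up. Empty at the start. It stands on one side of the unit and the stand on the other.
- stand: square aluminium block, fixed, 75 x 75 x 30 mm, with one central hole 31 mm in diameter and 22 mm deep that holds the fresh tube. Origin at the centre of its underside, z up.
- lotion: bystander: white bottle with grey cap, 52 mm in diameter, 170 mm high; origin at the centre of its underside.
- jar: bystander: white ceramic jar, 68 mm in diameter, 80 mm high; origin at the centre of its underside.
- beaker: bystander: open white plastic beaker, 68 mm across the rim, 75 mm high; origin at the centre of its underside.

How it is judged (in metres and radians):
On the way, in this order (a step that is already met when the one before it is completed fails the run):
1. the used tube stands in the pot (horizontal distance between used_tube and pot below 0.027 m and z of used_tube in the frame of pot below 0.02 m and angle between used_tube's own z axis and vertical below 0.4 rad), for 0.2 s.
2. the fresh tube is fully home in the socket (horizontal distance between fresh_tube and socket_floor below 0.004 m and z of fresh_tube in the frame of socket_floor below 0.003 m and angle between fresh_tube's own z axis and vertical below 0.07 rad), for 0.2 s.
At the end, for the whole second after the job is handed in: The used tube stands foot-down in the pot (foot within 20 mm of the pot's underside level, leaning less than 0.4 rad) and the fresh tube is in the socket, its foot within 3 mm of the bottom and 4 mm of the bore's axis, upright within 0.07 rad; both at rest (all of step 1 and all of step 2 and linear speed of each of used_tube, fresh_tube below 0.02 m/s); the robot touches nothing.
It fails at once if the lotion is shoved more than 30 mm or knocked over (distance of lotion from where it was at the start of the episode above 0.03 m or angle between lotion's own z axis and vertical above 0.5 rad).
It fails at once if the jar is shoved more than 30 mm or knocked over (distance of jar from where it was at the start of the episode above 0.03 m or angle between jar's own z axis and vertical above 0.5 rad).
It fails at once if the beaker is shoved more than 30 mm or knocked over (distance of beaker from where it was at the start of the episode above 0.03 m or angle between beaker's own z axis and vertical above 0.5 rad).
It also fails if it takes over 56 s, if anything falls off the work surface, if the arm or the gripper's body presses on something with over 40 N, if the wrist force passes 120 N, or if a joint passes its speed limit or range.

## Robot

A 6-joint arm with a two-finger parallel gripper is mounted at the origin on the work surface. World frame = base frame: x ahead of the robot, y to its left, z up, the work surface at z = 0. Lengths are in mm, angles in rad, forces in N, time in s.
With the tool pointing down it reaches from about 400 to 925 mm from the base axis. Payload 12.5 kg.
Tool frame: the origin (TCP) lies where the fingers leave the gripper's body, on its centre line; the fingertips stand 78 mm ahead of it and the grasp point (between the pads) lies 59 mm ahead of it (env.tip_extent is the distance from the TCP to the fingertips, in mm); z points along the fingers, y is the direction in which the jaws open and shut (so a half turn about z gives the same grasp; the last joint's range is limited). The gripper opens to 95 mm and grips with 3 to 60 N. Pads are 20 mm wide; open, the fingers measure 119 mm over their backs; the gripper's body (75 mm by 180 mm) begins 59 mm behind the grasp point.
Start: joints at [-1.299, 0.491, 1.559, -0, 1.092, -0.106], TCP at [230.57, -580.926, 292.261] pointing down, gripper open.
Joint ranges: [-3.1, 3.1], [-0.84, 2.19], [0.05, 2.79], [-1.13, 4.28], [0.06, 2.93], [-2.69, 2.69]. Speed limits (rad/s): [2.22, 2.22, 2.79, 3.14, 3.14, 3.14].

## Interface

Orientations are given as [roll, pitch, yaw] about the fixed x, y, z axes, in that order (R = Rz(yaw) Ry(pitch) Rx(roll)).
In Python, from cell import env gives the robot as it stands. The module is installed in compiled form; this text tells all that it offers.
- The arm moves only by the tool play_rows, never from a script. Its argument "targets" is a list of rows, each an object with "linear": the shift along the tool's x, y, z in mm, a list of three; "turn": the turn about the tool's z in rad. A call has 1 to 20 rows; each row is the pose to reach, as a shift and turn from the pose commanded when the call began, along the tool's axes at that moment; what a row does not reach only later rows make up. A row lasts 1/8 s, in which the tool goes at most 62.5 mm and 10.7 degrees, less where a joint would pass 70% of its speed; a pose out of reach is approached as far as the arm can. A call with a gripper value outside its range is refused whole. "hand" is the finger opening in mm, from 0 to 95.1, set as the call begins (left out, the last holds). The fingers move at their own pace and stop on an object; the grip force is fixed at half the most. Time passes only in rows, so rows that repeat a pose let the fingers close. It gives the time, the measured TCP pose, the force and the opening at its end, in the units of the state.
- env.state(): the state, without advancing time (a new reading comes with each control period).
- env.read_camera(name): name is "scene" or "top"; returns (picture, depth): 400x640x3 uint8, red, green, blue; 400x640 float32, mm along the optical axis (not along the pixel's ray), 0 where there is no reading.
- env.camera_params(name): a dict with "fx", "fy", "cx", "cy" (pixels), "R" (3x3) and "t" (3): a world point X has camera coordinates R X + t. Camera axes: x right, y down, z forward; pixel columns grow to the right and rows downward; lengths in mm; the calibration is good to about 2 mm. A picture is of the moment at which its call begins. camera_params takes no time and is no camera call.
- env.job_done(): hands the job in, once; it reports no verdict.
The state is a dict: "t": time; "joints": joint angles; "qvel": joint speeds; "tau": joint torques, N m; "eef_pos": TCP position; "tcp_rot": TCP orientation; "ft_force": force on the tool from outside, world axes, zero at the start; "moment": the same for the moment, N m; "opening": opening from 0.0 (shut) to 1.0 (fully open).
Only numpy, scipy, OpenCV 4.12 (cv2) and the standard library are available. Lean on these libraries where they do the work, as an engineer would, in place of code of your own. Each camera call takes 0.05 s, during which the arm holds its last target.

## Working session

There is one attempt and no reset: what is moved stays moved. The work goes in short steps, Python scripts to look and compute and a tool call to move; the robot and the scene stay as the last step left them, time stands still between calls to the robot, and variables do not carry over. Pictures are saved under pics/ and viewed, and the job is handed in when it is done.

Besides the shell and the picture viewer there is one more tool, called after ">>>" by a JSON object that holds its "op" and its "data", one argument or row to a line. play_rows: Moves the arm, as the interface text tells. Its arguments: {"type":"object","properties":{"targets":{"type":"array","items":{"type":"object","properties":{"linear":{"type":"array","items":{"type":"number"}},"turn":{"type":"number"}}}},"hand":{"type":"number"}},"required":["targets"]}

```bash
mkdir -p pics; ls
python3 - <<'E'
from cell import env
import cv2,numpy as np
for n in("scene","top"):
    p,d=env.read_camera(n); cv2.imwrite(f"pics/{n}0.png",p[:,:,::-1]); np.savez(f"{n}0.npz",p=p,d=d)
    c=env.camera_params(n); print(n,c)
print(env.state(),env.tip_extent)
E
```

```text
pics
scene {'fx': 406.87225850243016, 'fy': 406.87225850243016, 'cx': 321.5539071141203, 'cy': 196.46539371127105, 'R': array([[-0.24222639,  0.97020868,  0.00463547],
       [ 0.77368769,  0.19604064, -0.60247442],
       [-0.58543466, -0.1423488 , -0.79812473]]), 't': array([ 162.11189737, -393.65861758, 1543.55629996])}
top {'fx': 436.76455192567886, 'fy': 436.76455192567886, 'cx': 309.9247245282067, 'cy': 202.35275640844537, 'R': array([[ 0.00287242, -0.99969464,  0.02454321],
       [-0.98594325, -0.00693132, -0.16693672],
       [ 0.16705586, -0.0237187 , -0.98566209]]), 't': array([ -57.92173119,  622.72803583, 1290.41916205])}
{'t': 0.1, 'joints': array([-1.29858722e+00,  4.91488883e-01,  1.55939910e+00, -2.56732238e-06,
        1.09170705e+00, -1.05586517e-01]), 'qvel': array([-0.00187912, -0.0012877 , -0.00245361,  0.00115385, -0.00140474,
        0.0002053 ]), 'tau': array([ 3.51497685e-03, -6.13620615e+01, -2.58606005e+01,  6.94848737e-02,
        4.69934859e-02, -4.84195459e-05]), 'eef_pos': array([ 230.53465925, -580.77340229,  291.72295903]), 'tcp_rot': array([-3.14059561e+00, -1.03377237e-04,  3.77796760e-01]), 'ft_force': array([-0.2735817 ,  0.23115327, -0.46882677]), 'moment': array([-0.00068082,  0.03438085,  0.00615556]), 'opening': 1.0002764514221147} 77.60000000000001
```

View pics/scene0.png

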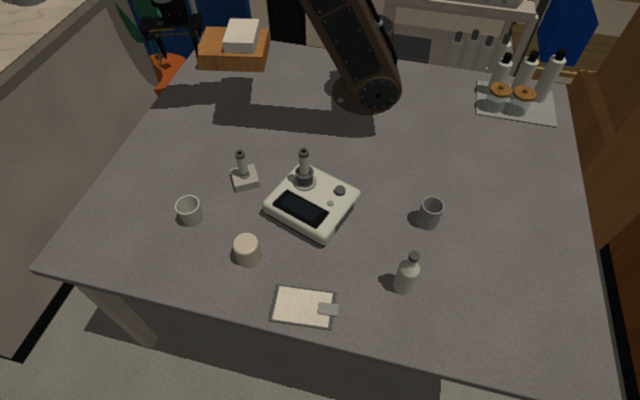

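View pics/top0.png

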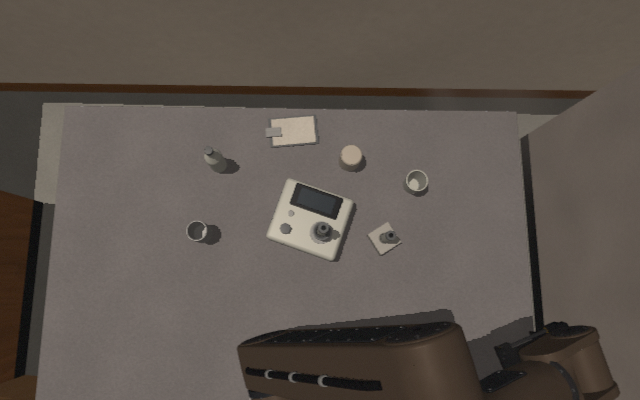

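The scene view has the used tube in the socket (top at 303,152), fresh tube in the stand (240,155), pot (430,212), beaker (188,210), jar (246,250) and lotion (407,275). In the top view, the used tube is at (323,229), the stand (385,239) and the pot (198,232). Next I'll enlarge both views.

Run:
```python
import cv2,numpy as np
a=np.load("scene0.npz")['p'][:,:,::-1];b=np.load("top0.npz")['p'][:,:,::-1]
g=lambda im:(255*(im/255.)**0.6).astype(np.uint8)
cv2.imwrite("pics/s_c.png",cv2.resize(g(a[140:250,220:370]),None,fx=5,fy=5,interpolation=cv2.INTER_CUBIC))
cv2.imwrite("pics/t_c.png",cv2.resize(g(b[170:270,265:415]),None,fx=5,fy=5,interpolation=cv2.INTER_CUBIC))
x=np.hstack([g(a[185:245,400:460]),g(b[205:265,168:228])])
cv2.imwrite("pics/pot_c.png",cv2.resize(x,None,fx=6,fy=6,interpolation=cv2.INTER_CUBIC))
```

```text
(no output)
```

View pics/s_c.png

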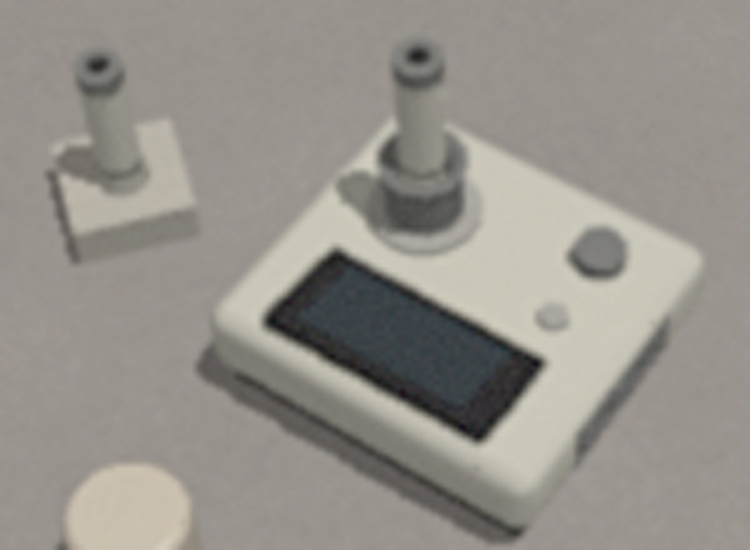

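View pics/t_c.png

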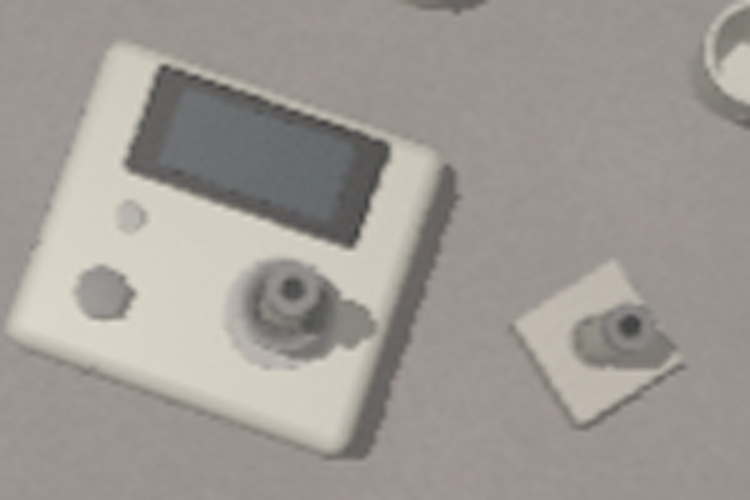

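View pics/pot_c.png

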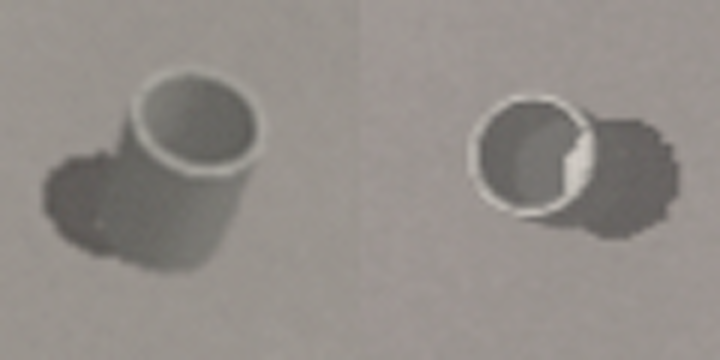

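```bash
cat > h.py <<'E'
import numpy as np,cv2
from cell import env
P={n:env.camera_params(n) for n in("scene","top")}
def ray(n,u,v):
    c=P[n];d=c['R'].T@np.array([(u-c['cx'])/c['fx'],(v-c['cy'])/c['fy'],1.]);return -c['R'].T@c['t'],d
def onz(n,u,v,z):
    o,d=ray(n,u,v);return o+d*(z-o[2])/d[2]
def tri(a,b):
    A=[];B=[]
    for n,(u,v) in(("scene",a),("top",b)):
        o,d=ray(n,u,v);d/=np.linalg.norm(d);M=np.eye(3)-np.outer(d,d);A.append(M);B.append(M@o)
    A=np.vstack(A);B=np.hstack(B);x=np.linalg.lstsq(A,B,rcond=None)[0];return x,np.linalg.norm(A@x-B)
def proj(n,X):
    c=P[n];x=c['R']@np.asarray(X,float)+c['t'];return np.array([c['fx']*x[0]/x[2]+c['cx'],c['fy']*x[1]/x[2]+c['cy']])
def cloud(n,d):
    c=P[n];v,u=np.mgrid[:400,:640];X=np.stack([(u-c['cx'])/c['fx']*d,(v-c['cy'])/c['fy']*d,d],-1)
    return (X-c['t'])@c['R']
E
python3 - <<'E'
from h import *
def dark(im,u,v,r=2):
    g=im[v-r:v+r+1,u-r:u+r+1].mean(2); w=np.clip(g.max()*0.75-g,0,None);y,x=np.mgrid[v-r:v+r+1,u-r:u+r+1];return (w*x).sum()/w.sum(),(w*y).sum()/w.sum()
A=np.load("scene0.npz");B=np.load("top0.npz")
for nm,s,t in(("used",(303,151),(323,228)),("fresh",(239,153),(391,235))):
    a=dark(A['p'],*s);b=dark(B['p'],*t);print(nm,a,b,tri(a,b),onz('scene',*a,200 if nm=='used' else 128),onz('top',*b,200 if nm=='used' else 128))
C={'scene':cloud('scene',A['d']),'top':cloud('top',B['d'])}
for n,boxes in(("scene",{'used':(290,318,140,190),'fresh':(230,262,145,195),'pot':(415,445,195,235)}),("top",{'used':(305,345,215,250),'fresh':(365,405,220,258),'pot':(185,212,218,245)})):
    for k,(u0,u1,v0,v1) in boxes.items():
        c=C[n][v0:v1,u0:u1].reshape(-1,3);z=c[:,2]
        lv={'used':[(190,205),(112,121)],'fresh':[(120,136),(25,34)],'pot':[(79,90)]}[k]
        for l,h in lv:
            q=c[(z>l)&(z<h)];
            if len(q)>4: print(n,k,l,h,len(q),q.mean(0).round(1),'mid',((q.min(0)+q.max(0))/2).round(1),'ext',np.ptp(q,axis=0).round(1), 'circ/rect',cv2.minEnclosingCircle(q[:,:2].astype(np.float32)),cv2.minAreaRect(q[:,:2].astype(np.float32)))
    q=C[n][350:,:200].reshape(-1,3);
t=C['top'][270:290,200:350,2];print('table z',np.median(t)); t=C['scene'][300:310,350:370,2];print(np.median(t))
E
```

```text
used (np.float64(303.13387755102036), np.float64(150.6938775510204)) (np.float64(323.0759493670886), np.float64(227.36849507735585)) (array([529.41340674, -86.82928488, 200.94861095]), np.float64(0.4100397098313985)) [528.51087216 -86.81147219 200.        ] [529.58542386 -87.1641336  200.        ]
fresh (np.float64(239.07226354941554), np.float64(152.5451647183847)) (np.float64(390.59791122715404), np.float64(234.6692776327241)) (array([ 517.34414139, -285.03718615,  129.34916123]), np.float64(0.47120895498154935)) [ 516.17469252 -285.35153151  128.        ] [ 517.57262472 -285.64771164  128.        ]
scene used 190 205 89 [531.7 -86.3 198.1] mid [530.3 -86.5 196.3] ext [30.1 27.  12.6] circ/rect ((529.95703125, -87.32237243652344), 15.75199031829834) ((529.889404296875, -86.68509674072266), (29.489423751831055, 26.914051055908203), 8.086236000061035)
scene used 112 121 106 [535.4 -84.6 115.5] mid [531.  -87.2 116.7] ext [49.8 52.1  8.5] circ/rect ((529.0303955078125, -87.12901306152344), 28.05097770690918) ((531.9967651367188, -86.07007598876953), (45.739437103271484, 51.19876098632
[... 1456 characters left out ...]
-283.9706115722656), 14.624593734741211) ((515.9356689453125, -283.4169921875), (27.287574768066406, 26.45691680908203), 32.72835922241211)
top fresh 25 34 404 [ 514.5 -281.1   29.3] mid [ 516.8 -283.7   29.5] ext [ 99.7 101.2   9. ] circ/rect ((516.4412841796875, -283.6591796875), 52.096649169921875) ((516.7210693359375, -284.2943115234375), (74.93019104003906, 75.94900512695312), 31.45288848876953)
top pot 79 90 98 [533.1 282.9  83.8] mid [532.8 282.3  84. ] ext [60.  60.2  9.9] circ/rect ((532.25244140625, 282.6117858886719), 30.88055419921875) ((531.8198852539062, 282.8386535644531), (59.78398513793945, 59.6517448425293), 49.23164367675781)
table z -0.3823666436778148
-0.7842520186163637
```

Run:
```python
from h import *
for n,c,s,zz in(("lotion",(209,151),(414,256),170),("jar",(351,154),(246,242),80),("beaker",(417,179),(188,203),75)):
    print(n,onz('top',*c,zz).round(),onz('scene',*s,zz).round())
s=env.state()
from scipy.spatial.transform import Rotation as R
M=R.from_euler('xyz',s['tcp_rot']).as_matrix();print(M.round(4))
for t in([529.3,-86.6,310],[529.3,-86.6,242]): print(t,(M.T@(np.array(t)-s['eef_pos'])).round(1))
```

```text
lotion [749. 236. 170.] [757. 239. 170.]
jar [ 770. -180.   80.] [ 769. -177.   80.]
beaker [ 694. -383.   75.] [ 687. -380.   75.]
[[ 9.295e-01  3.689e-01 -3.000e-04]
 [ 3.689e-01 -9.295e-01  1.000e-03]
 [ 1.000e-04 -1.000e-03 -1.000e+00]]
[529.3, -86.6, 310] [ 460.  -349.1  -17.9]
[529.3, -86.6, 242] [ 460.  -349.1   50.1]
```

>>> {"op": "play_rows", "data": {
  "targets": [
    {"linear":[14,-10,-8]},
    {"linear":[41,-31,-18]},
    {"linear":[78,-59,-25]},
    {"linear":[115,-87,-30]},
    {"linear":[152,-115,-30]},
    {"linear":[193,-147,-30]},
    {"linear":[230,-175,-30]},
    {"linear":[267,-202,-30]},
    {"linear":[308,-234,-30]},
    {"linear":[345,-262,-30]},
    {"linear":[382,-290,-30]},
    {"linear":[419,-318,-30]},
    {"linear":[446,-339,-30]},
    {"linear":[460,-349,-30]},
    {"linear":[460,-349,-30]},
    {"linear":[460,-349,-30]}
  ],
  "hand": 70
}}

```text
validation failed for argument at $.ta...
```

```bash
cat >> h.py <<'E'
from scipy.spatial.transform import Rotation as Rot
def shift(t):
    s=env.state();M=Rot.from_euler('xyz',s['tcp_rot']).as_matrix()
    print('t',round(s['t'],2),'tcp',s['eef_pos'].round(1),'rot',s['tcp_rot'].round(4),'F',s['ft_force'].round(1),'M',s['moment'].round(2),'open',(s['opening']*95.1).round(1));
    if t is not None: print('shift',(M.T@(np.array(t)-s['eef_pos'])).round(1))
E
python3 - <<'E'
from h import *
shift([529.3,-86.6,242])
for n in("scene","top"):
    p,d=env.read_camera(n); np.savez(f"{n}1.npz",p=p,d=d)
    g=(255*(p[:,:,::-1]/255.)**0.6).astype(np.uint8); u,v=(225,60) if n=='scene' else (245,130)
    cv2.imwrite(f"pics/{n}1.png",cv2.resize(g[v:v+140,u:u+180],None,fx=4,fy=4,interpolation=cv2.INTER_CUBIC))
E
```

```text
Traceback (most recent call last):
  File "h.py", line 21, in shift
    print('t',round(s['t'],2),'tcp',s['eef_pos'].round(1),'rot',s['tcp_rot'].round(4),'F',s['ft_force'].round(1),'M',s['moment'].round(2),'open',(s['opening']*95.1).round(1));
                                                                                                                                                 ^^^^^^^^^^^^^^^^^^^^^^^^^
AttributeError: 'float' object has no attribute 'round'
```

```bash
sed -i "s/(s\['opening'\]\*95.1).round(1)/round(s['opening']*95.1,1)/" h.py; python3 -c "
from h import *
shift(None)"
```

```text
t 0.1 tcp [ 230.5 -580.8  291.7] rot [-3.1406e+00 -1.0000e-04  3.7780e-01] F [-0.3  0.2 -0.5] M [-0.    0.03  0.01] open 95.1
```

>>> {"op": "play_rows", "data": {
  "targets": [
    {"linear":[14,-10,-8],"turn":0},
    {"linear":[41,-31,-18],"turn":0},
    {"linear":[78,-59,-25],"turn":0},
    {"linear":[115,-87,-30],"turn":0},
    {"linear":[152,-115,-30],"turn":0},
    {"linear":[193,-147,-30],"turn":0},
    {"linear":[230,-175,-30],"turn":0},
    {"linear":[267,-202,-30],"turn":0},
    {"linear":[308,-234,-30],"turn":0},
    {"linear":[345,-262,-30],"turn":0},
    {"linear":[382,-290,-30],"turn":0},
    {"linear":[419,-318,-30],"turn":0},
    {"linear":[446,-339,-30],"turn":0},
    {"linear":[460,-349,-30],"turn":0},
    {"linear":[460,-349,-30],"turn":0},
    {"linear":[460,-349,-30],"turn":0}
  ],
  "hand": 70
}}

```text
t: 2.1
eef_pos: [528.9, -87.5, 322.3]
tcp_rot: [3.141, 0.0, 0.377]
ft_force: [-0.2, -0.9, 0.2]
opening: 0.74
```

Run:
```python
from h import *
shift([529.3,-86.6,242])
for n in("scene","top"):
    p,d=env.read_camera(n); np.savez(f"{n}1.npz",p=p,d=d)
    g=(255*(p[:,:,::-1]/255.)**0.6).astype(np.uint8); u,v=(225,60) if n=='scene' else (245,130)
    cv2.imwrite(f"pics/{n}1.png",cv2.resize(g[v:v+140,u:u+180],None,fx=4,fy=4,interpolation=cv2.INTER_CUBIC))
```

```text
t 2.1 tcp [528.9 -87.5 322.3] rot [3.1414e+00 2.0000e-04 3.7720e-01] F [-0.2 -0.9  0.2] M [ 0.03  0.04 -0.02] open 70.4
shift [ 0.7 -0.7 80.3]
```

View pics/scene1.png

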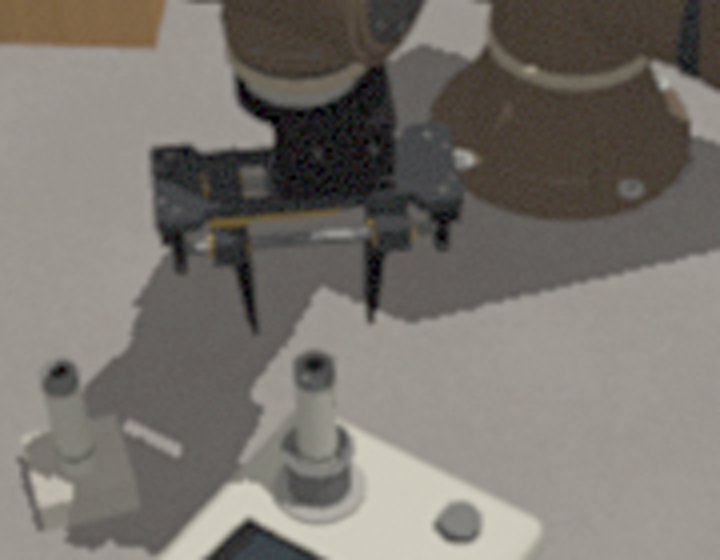

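The fingertips (crop 257,330 and 372,318) straddle the tube top (313,360), so the arm is aligned. I'll go down 80 mm and grip.

>>> {"op": "play_rows", "data": {
  "targets": [
    {"linear":[0.5,-0.5,15],"turn":0},
    {"linear":[0.7,-0.7,40],"turn":0},
    {"linear":[0.7,-0.7,62],"turn":0},
    {"linear":[0.7,-0.7,76],"turn":0},
    {"linear":[0.7,-0.7,80],"turn":0},
    {"linear":[0.7,-0.7,80],"turn":0}
  ]
}}

```text
t: 2.95
eef_pos: [529.9, -86.1, 242.3]
tcp_rot: [3.141, -0.0, 0.378]
ft_force: [-0.2, 0.3, 0.0]
opening: 0.736
```

>>> {"op": "play_rows", "data": {
  "targets": [
    {"linear":[0,0,0],"turn":0},
    {"linear":[0,0,0],"turn":0},
    {"linear":[0,0,0],"turn":0},
    {"linear":[0,0,0],"turn":0},
    {"linear":[0,0,0],"turn":0},
    {"linear":[0,0,0],"turn":0}
  ],
  "hand": 0
}}

```text
t: 3.7
eef_pos: [529.8, -86.0, 242.3]
tcp_rot: [3.141, -0.0, 0.378]
ft_force: [-0.5, -0.9, 1.9]
opening: 0.288
```

>>> {"op": "play_rows", "data": {
  "targets": [
    {"linear":[0,0,-3],"turn":0},
    {"linear":[0,0,-8],"turn":0},
    {"linear":[0,0,-14],"turn":0},
    {"linear":[0,0,-20],"turn":0},
    {"linear":[0,0,-28],"turn":0},
    {"linear":[0,0,-40],"turn":0},
    {"linear":[0,0,-55],"turn":0},
    {"linear":[0,0,-68],"turn":0},
    {"linear":[0,0,-75],"turn":0},
    {"linear":[0,0,-75],"turn":0}
  ]
}}

```text
t: 4.95
eef_pos: [529.8, -86.0, 317.7]
tcp_rot: [3.141, -0.001, 0.378]
ft_force: [-0.2, 0.6, -0.3]
opening: 0.293
```

Run:
```python
from h import *
for n in("scene",):
    p,d=env.read_camera(n); np.savez(f"{n}2.npz",p=p,d=d)
    g=(255*(p[:,:,::-1]/255.)**0.6).astype(np.uint8); u,v=(225,60)
    cv2.imwrite(f"pics/{n}2.png",cv2.resize(g[v:v+140,u:u+180],None,fx=4,fy=4,interpolation=cv2.INTER_CUBIC))
shift([532.2,282,320]); shift([532.2,282,171])
```

```text
t 5.0 tcp [529.7 -85.9 317.2] rot [ 3.1415 -0.      0.3778] F [-0.2 -0.4 -1.3] M [0.02 0.01 0.04] open 27.3
shift [ 138.  -341.1   -2.8]
t 5.0 tcp [529.7 -85.9 317.2] rot [ 3.1415 -0.      0.3778] F [-0.2 -0.4 -1.3] M [0.02 0.01 0.04] open 27.3
shift [ 138.  -341.1  146.2]
```

View pics/scene2.png

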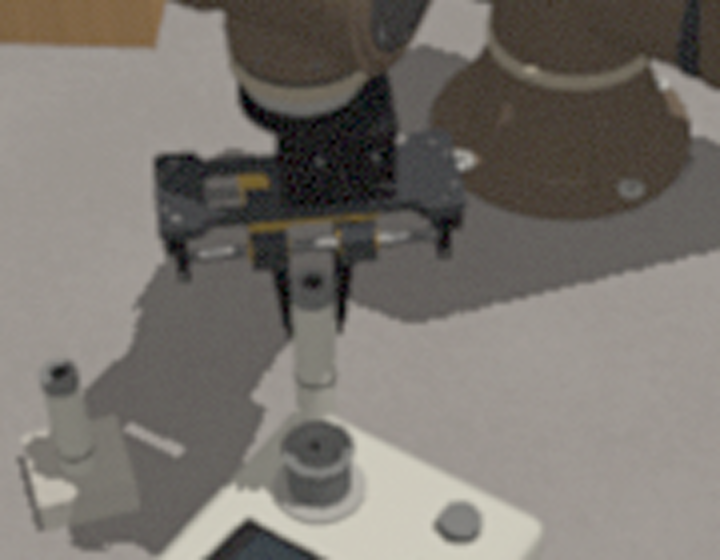

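The tube is out and held upright (top at crop 313,280, line at 316,383). The socket mouth is empty at (317,442). I'll check for slip in the grip and measure the mouth.

Run:
```python
from h import *
c=lambda u,v:((u+.5)/4-.5+225,(v+.5)/4-.5+60)
print('top',c(313,281),proj('scene',[529.7,-86,275]),'line',c(316,383),proj('scene',[529.7,-86,155+37.7]),'foot ',c(313,415),proj('scene',[529.7,-86,155]))
print('mouth',onz('scene',*c(317,442),116))
```

```text
top (302.875, 129.875) [302.38064517 130.50042252] line (303.625, 155.375) [303.3919028  152.94503881] foot  (302.875, 163.375) [303.81559698 162.34882784]
mouth [524.78310019 -88.4106991  116.        ]
```

>>> {"op": "play_rows", "data": {
  "targets": [
    {"linear":[4,-10,-2],"turn":0},
    {"linear":[12,-30,-3],"turn":0},
    {"linear":[25,-61,-3],"turn":0},
    {"linear":[41,-102,-3],"turn":0},
    {"linear":[58,-143,-3],"turn":0},
    {"linear":[75,-184,-3],"turn":0},
    {"linear":[91,-225,-3],"turn":0},
    {"linear":[108,-266,-3],"turn":0},
    {"linear":[122,-300,-3],"turn":0},
    {"linear":[132,-327,-3],"turn":0},
    {"linear":[137,-339,-3],"turn":0},
    {"linear":[138,-341,-3],"turn":0},
    {"linear":[138,-341,-3],"turn":0},
    {"linear":[138,-341,-3],"turn":0}
  ]
}}

```text
t: 6.75
eef_pos: [532.4, 281.1, 320.3]
tcp_rot: [3.141, 0.0, 0.377]
ft_force: [-0.8, 0.3, -0.9]
opening: 0.286
```

Run:
```python
from h import *
shift([532.2,282,171])
for n in("scene","top"):
    p,d=env.read_camera(n); np.savez(f"{n}3.npz",p=p,d=d)
    g=(255*(p[:,:,::-1]/255.)**0.6).astype(np.uint8); u,v=(350,100) if n=='scene' else (120,160)
    cv2.imwrite(f"pics/{n}3.png",cv2.resize(g[v:v+140,u:u+180],None,fx=4,fy=4,interpolation=cv2.INTER_CUBIC))
```

```text
t 6.75 tcp [532.4 281.1 320.3] rot [3.1414 0.     0.3768] F [-0.8  0.3 -0.9] M [ 0.   -0.02 -0.03] open 27.2
shift [ 1.000e-01 -1.000e+00  1.493e+02]
```

View pics/scene3.png

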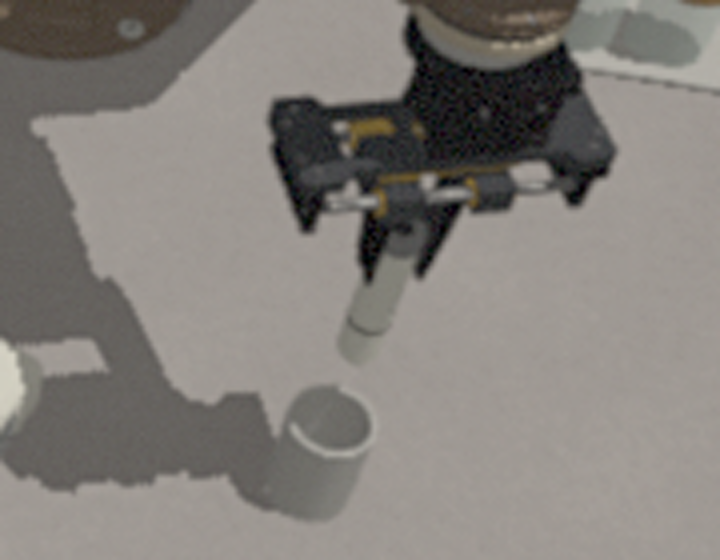

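The tube hangs above the pot (rim centre at crop 331,420, foot at 357,355), so I'll lower it.

>>> {"op": "play_rows", "data": {
  "targets": [
    {"linear":[0,-0.5,15],"turn":0},
    {"linear":[0,-1,40],"turn":0},
    {"linear":[0,-1,68],"turn":0},
    {"linear":[0,-1,96],"turn":0},
    {"linear":[0,-1,120],"turn":0},
    {"linear":[0,-1,138],"turn":0},
    {"linear":[0,-1,147],"turn":0},
    {"linear":[0,-1,150],"turn":0},
    {"linear":[0,-1,150],"turn":0},
    {"linear":[0,-1,150],"turn":0}
  ]
}}

```text
t: 8.1
eef_pos: [532.1, 282.9, 170.8]
tcp_rot: [3.142, -0.001, 0.378]
ft_force: [0.3, -0.4, -0.6]
opening: 0.293
```

>>> {"op": "play_rows", "data": {
  "targets": [
    {"linear":[0,0,0],"turn":0},
    {"linear":[0,0,0],"turn":0},
    {"linear":[0,0,0],"turn":0},
    {"linear":[0,0,0],"turn":0},
    {"linear":[0,0,-10],"turn":0},
    {"linear":[0,0,-35],"turn":0},
    {"linear":[0,0,-70],"turn":0},
    {"linear":[0,0,-105],"turn":0},
    {"linear":[0,0,-130],"turn":0},
    {"linear":[0,0,-140],"turn":0},
    {"linear":[0,0,-140],"turn":0}
  ],
  "hand": 80
}}

```text
t: 9.48
eef_pos: [531.8, 282.8, 310.5]
tcp_rot: [3.142, -0.001, 0.378]
ft_force: [-0.8, 0.1, -0.2]
opening: 0.841
```

Run:
```python
from h import *
# fresh grasp: foot z=8, grasp +85 -> TCP 8+85+59=152
shift([517,-285,312]); shift([529.8,-86.0,242])
for n in("scene","top"):
    p,d=env.read_camera(n); np.savez(f"{n}4.npz",p=p,d=d)
    g=(255*(p[:,:,::-1]/255.)**0.6).astype(np.uint8); u,v=(350,100) if n=='scene' else (120,160)
    cv2.imwrite(f"pics/{n}4.png",cv2.resize(g[v:v+140,u:u+180],None,fx=4,fy=4,interpolation=cv2.INTER_CUBIC))
    if n=='scene':cv2.imwrite("pics/sock4.png",cv2.resize(g[130:210,220:340],None,fx=6,fy=6,interpolation=cv2.INTER_CUBIC))
```

```text
t 9.47 tcp [531.8 282.8 310.5] rot [ 3.1415e+00 -7.0000e-04  3.7780e-01] F [-0.8  0.1 -0.2] M [-0.04  0.01  0.05] open 79.9
shift [-223.2  522.3   -1.6]
t 9.47 tcp [531.8 282.8 310.5] rot [ 3.1415e+00 -7.0000e-04  3.7780e-01] F [-0.8  0.1 -0.2] M [-0.04  0.01  0.05] open 79.9
shift [-138.   342.1   68.4]
```

View pics/scene4.png

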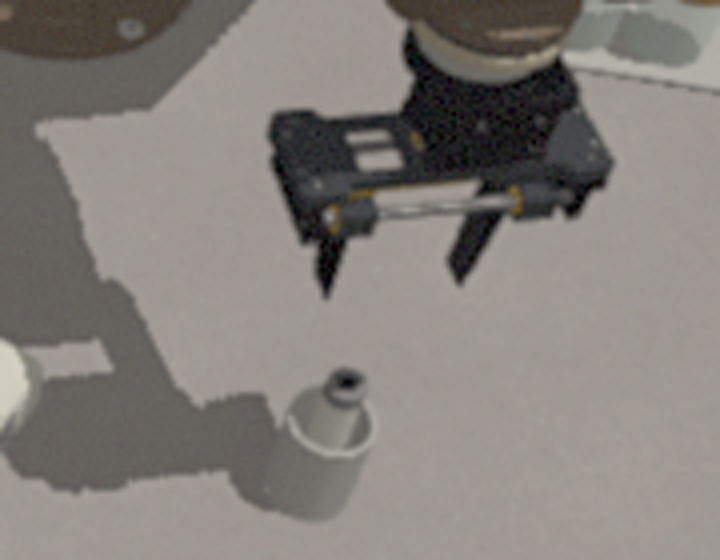

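View pics/sock4.png

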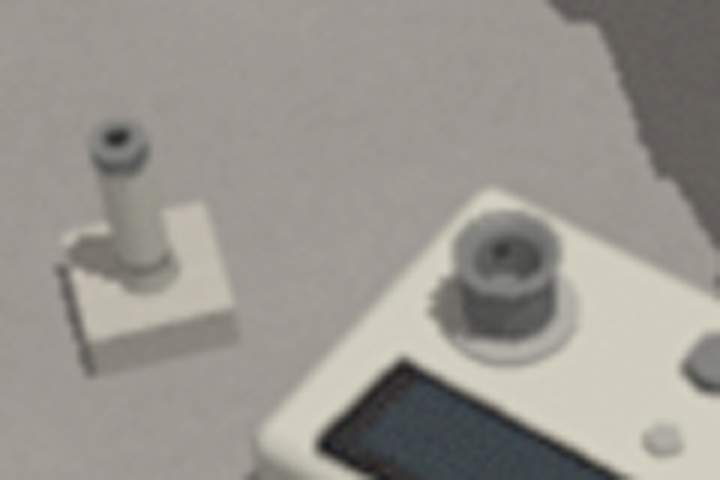

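The used tube stands in the pot (grey top at crop 345,387, inside the rim). The socket is open at crop (507,253), and the fresh tube is untouched with its top at (118,138). Next is the move to the stand.

>>> {"op": "play_rows", "data": {
  "targets": [
    {"linear":[-7,16,0],"turn":0},
    {"linear":[-20,47,-1],"turn":0},
    {"linear":[-38,89,-2],"turn":0},
    {"linear":[-56,131,-2],"turn":0},
    {"linear":[-74,173,-2],"turn":0},
    {"linear":[-94,219,-2],"turn":0},
    {"linear":[-112,261,-2],"turn":0},
    {"linear":[-130,303,-2],"turn":0},
    {"linear":[-149,350,-2],"turn":0},
    {"linear":[-167,392,-2],"turn":0},
    {"linear":[-185,434,-2],"turn":0},
    {"linear":[-203,475,-2],"turn":0},
    {"linear":[-216,506,-2],"turn":0},
    {"linear":[-222,519,-2],"turn":0},
    {"linear":[-223,522,-2],"turn":0},
    {"linear":[-223,522,-2],"turn":0},
    {"linear":[-223,522,-2],"turn":0}
  ],
  "hand": 70
}}

```text
t: 11.7
eef_pos: [517.3, -283.6, 312.3]
tcp_rot: [-3.142, -0.0, 0.379]
ft_force: [0.1, 0.6, -1.1]
opening: 0.735
```

Run:
```python
from h import *
print('mouth',onz('scene',304,171.75,116))
shift([517,-285,152])
for n in("scene","top"):
    p,d=env.read_camera(n); np.savez(f"{n}5.npz",p=p,d=d)
    g=(255*(p[:,:,::-1]/255.)**0.6).astype(np.uint8); u,v=(170,80) if n=='scene' else (245,130)
    cv2.imwrite(f"pics/{n}5.png",cv2.resize(g[v:v+140,u:u+180],None,fx=4,fy=4,interpolation=cv2.INTER_CUBIC))
```

```text
mouth [530.54072199 -86.44473365 116.        ]
t 11.7 tcp [ 517.3 -283.6  312.3] rot [-3.1416 -0.      0.379 ] F [ 0.1  0.6 -1.1] M [ 0.06 -0.   -0.04] open 69.9
shift [ -0.8   1.2 160.3]
```

View pics/scene5.png

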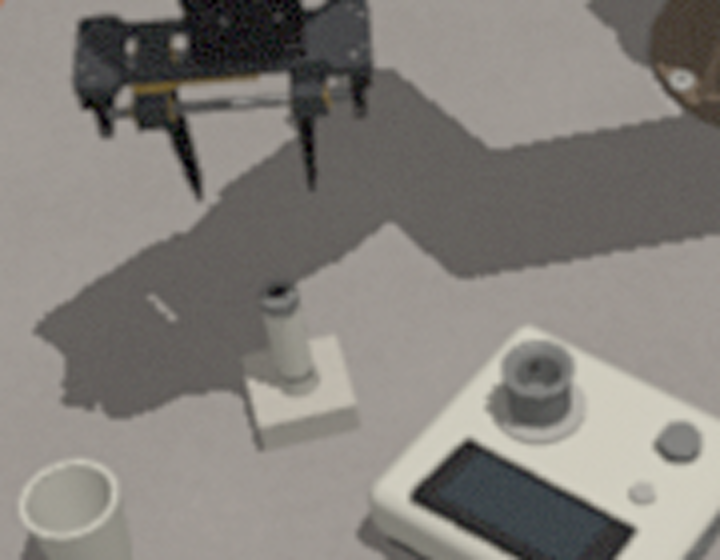

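The fingers (tips at crop 200,195 and 312,188) are above and either side of the fresh tube (top 280,297), with the beaker well clear at (68,500). I'll go down 160 mm and grip.

>>> {"op": "play_rows", "data": {
  "targets": [
    {"linear":[-0.3,0.4,15],"turn":0},
    {"linear":[-0.8,1.2,42],"turn":0},
    {"linear":[-0.8,1.2,74],"turn":0},
    {"linear":[-0.8,1.2,106],"turn":0},
    {"linear":[-0.8,1.2,132],"turn":0},
    {"linear":[-0.8,1.2,149],"turn":0},
    {"linear":[-0.8,1.2,158],"turn":0},
    {"linear":[-0.8,1.2,160],"turn":0},
    {"linear":[-0.8,1.2,160],"turn":0}
  ]
}}

```text
t: 12.92
eef_pos: [517.1, -286.2, 152.8]
tcp_rot: [3.141, -0.0, 0.378]
ft_force: [0.5, -0.2, -0.0]
opening: 0.734
```

>>> {"op": "play_rows", "data": {
  "targets": [
    {"linear":[0,0,0],"turn":0},
    {"linear":[0,0,0],"turn":0},
    {"linear":[0,0,0],"turn":0},
    {"linear":[0,0,0],"turn":0},
    {"linear":[0,0,0],"turn":0},
    {"linear":[0,0,0],"turn":0}
  ],
  "hand": 0
}}

```text
t: 13.68
eef_pos: [516.9, -286.1, 152.3]
tcp_rot: [3.141, -0.0, 0.378]
ft_force: [0.1, -0.3, -0.6]
opening: 0.291
```

>>> {"op": "play_rows", "data": {
  "targets": [
    {"linear":[0,0,-8],"turn":0},
    {"linear":[0,0,-25],"turn":0},
    {"linear":[0,0,-52],"turn":0},
    {"linear":[0,0,-82],"turn":0},
    {"linear":[0,0,-110],"turn":0},
    {"linear":[0,0,-132],"turn":0},
    {"linear":[0,0,-146],"turn":0},
    {"linear":[0,0,-150],"turn":0},
    {"linear":[0,0,-150],"turn":0}
  ]
}}

```text
t: 14.8
eef_pos: [516.8, -285.9, 302.0]
tcp_rot: [-3.141, 0.0, 0.378]
ft_force: [0.5, -0.4, -1.0]
opening: 0.291
```

Run:
```python
from h import *
shift([529.7,-86.1,302])
for n in("scene","top"):
    p,d=env.read_camera(n); np.savez(f"{n}6.npz",p=p,d=d)
    g=(255*(p[:,:,::-1]/255.)**0.6).astype(np.uint8); u,v=(170,80) if n=='scene' else (330,180)
    cv2.imwrite(f"pics/{n}6.png",cv2.resize(g[v:v+140,u:u+180],None,fx=4,fy=4,interpolation=cv2.INTER_CUBIC))
```

```text
t 14.8 tcp [ 516.8 -285.9  302. ] rot [-3.1414e+00  2.0000e-04  3.7780e-01] F [ 0.5 -0.4 -1. ] M [0.01 0.02 0.05] open 27.7
shift [  85.7 -181.     0. ]
```

View pics/scene6.png

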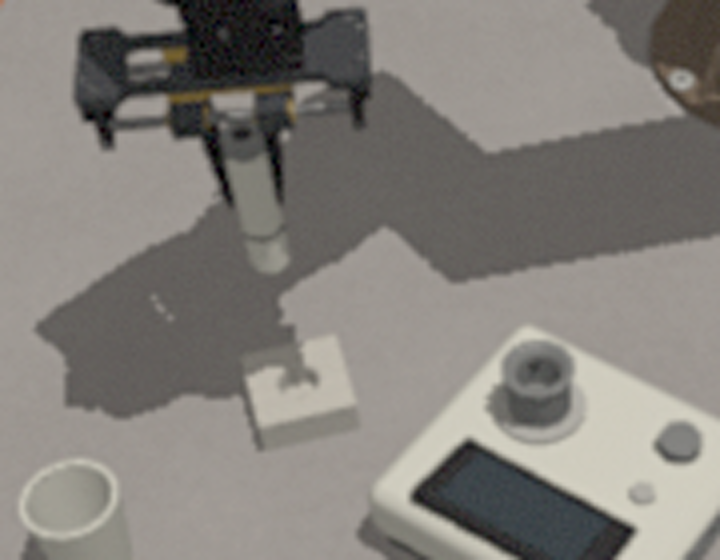

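The fresh tube is out of the stand, held with its top at crop (243,137) and foot at about (270,265). I'll carry it over the socket.

>>> {"op": "play_rows", "data": {
  "targets": [
    {"linear":[5,-10,0],"turn":0},
    {"linear":[15,-31,0],"turn":0},
    {"linear":[30,-63,0],"turn":0},
    {"linear":[47,-99,0],"turn":0},
    {"linear":[63,-133,0],"turn":0},
    {"linear":[76,-160,0],"turn":0},
    {"linear":[83,-176,0],"turn":0},
    {"linear":[85.7,-181,0],"turn":0},
    {"linear":[85.7,-181,0],"turn":0},
    {"linear":[85.7,-181,0],"turn":0},
    {"linear":[85.7,-181,0],"turn":0}
  ]
}}

```text
t: 16.27
eef_pos: [529.8, -86.8, 302.1]
tcp_rot: [3.142, 0.0, 0.377]
ft_force: [0.2, -0.4, -0.6]
opening: 0.287
```

Run:
```python
from h import *
shift([529.7,-86.1,272])
s=env.state()['eef_pos']
for n in("scene","top"):
    p,d=env.read_camera(n); np.savez(f"{n}7.npz",p=p,d=d)
    g=(255*(p[:,:,::-1]/255.)**0.6).astype(np.uint8); u,v=(250,100) if n=='scene' else (265,180)
    cv2.imwrite(f"pics/{n}7.png",cv2.resize(g[v:v+95,u:u+105],None,fx=6,fy=6,interpolation=cv2.INTER_CUBIC))
    for z in(120,37.7,0): print(n,z,((proj(n,[s[0],s[1],s[2]-144.5+z])-[u,v]+.5)*6-.5).round(), end=' ')
    print('mouth',((proj(n,[529.7,-86.1,116])-[u,v]+.5)*6-.5).round())
```

```text
t 16.27 tcp [529.8 -86.8 302.1] rot [3.1415e+00 1.0000e-04 3.7680e-01] F [ 0.2 -0.4 -0.6] M [-0.01 -0.02 -0.02] open 27.3
shift [ 0.2 -0.7 30.1]
scene 120 [315. 181.] scene 37.7 [321. 316.] scene 0 [323. 373.] mouth [328. 432.]
top 120 [360. 266.] top 37.7 [350. 287.] top 0 [345. 296.] mouth [339. 306.]
```

View pics/scene7.png

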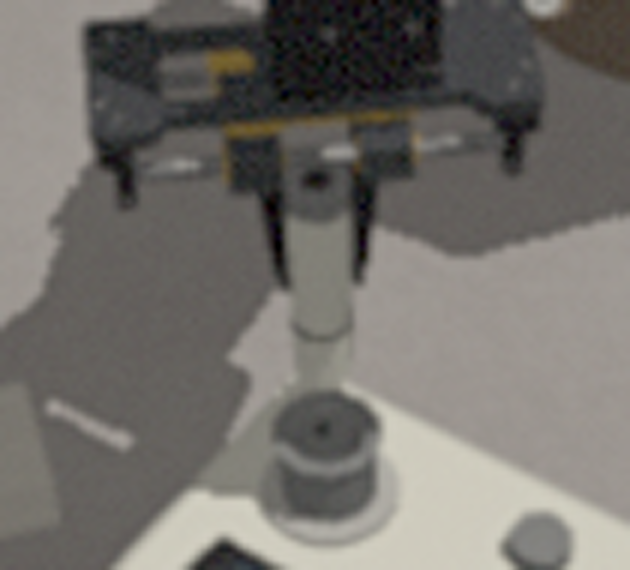

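View pics/top7.png

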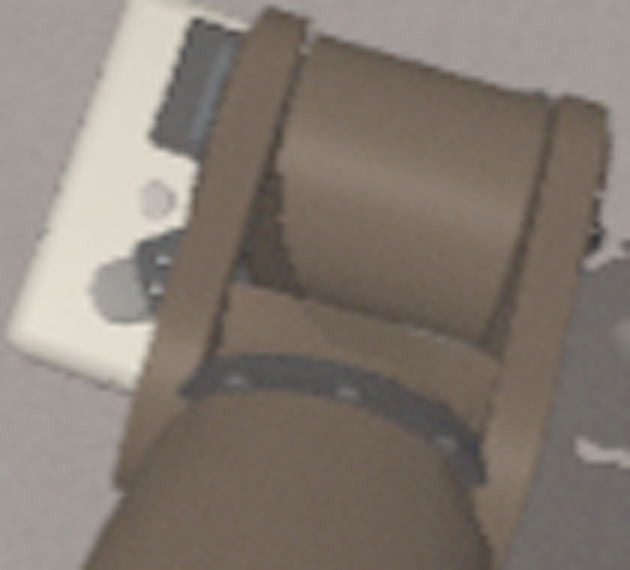

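The top view is blocked by the arm. In the scene view the tube is upright: the top hole at (317,181) was predicted at (315,181), and the line is centred at x=322 against 321. It sits over the mouth (about 326,430), so I'll lower it into the mouth.

>>> {"op": "play_rows", "data": {
  "targets": [
    {"linear":[0.1,-0.4,8],"turn":0},
    {"linear":[0.2,-0.7,20],"turn":0},
    {"linear":[0.2,-0.7,30],"turn":0},
    {"linear":[0.2,-0.7,36],"turn":0},
    {"linear":[0.2,-0.7,41],"turn":0},
    {"linear":[0.2,-0.7,46],"turn":0},
    {"linear":[0.2,-0.7,51],"turn":0},
    {"linear":[0.2,-0.7,54],"turn":0},
    {"linear":[0.2,-0.7,54],"turn":0}
  ]
}}

```text
t: 17.5
eef_pos: [529.7, -85.7, 248.0]
tcp_rot: [3.141, 0.0, 0.378]
ft_force: [0.1, -2.7, -2.6]
opening: 0.287
```

The foot is in the mouth with little side force. I'll push through the seal slowly.

>>> {"op": "play_rows", "data": {
  "targets": [
    {"linear":[0,0.3,2],"turn":0},
    {"linear":[0,0.3,5],"turn":0},
    {"linear":[0,0.3,8],"turn":0},
    {"linear":[0,0.3,11],"turn":0},
    {"linear":[0,0.3,14],"turn":0},
    {"linear":[0,0.3,17],"turn":0},
    {"linear":[0,0.3,19.5],"turn":0},
    {"linear":[0,0.3,21.5],"turn":0},
    {"linear":[0,0.3,21.5],"turn":0}
  ]
}}

```text
t: 18.62
eef_pos: [529.7, -86.1, 226.8]
tcp_rot: [3.141, 0.0, 0.378]
ft_force: [-2.6, -5.1, 1.7]
opening: 0.287
```

>>> {"op": "play_rows", "data": {
  "targets": [
    {"linear":[0,0,1],"turn":0},
    {"linear":[0,0,2],"turn":0},
    {"linear":[0,0,2.5],"turn":0},
    {"linear":[0,0,2.5],"turn":0}
  ]
}}

```text
t: 19.12
eef_pos: [529.7, -86.1, 224.4]
tcp_rot: [3.141, 0.0, 0.378]
ft_force: [-1.7, -5.2, 2.8]
opening: 0.289
```

>>> {"op": "play_rows", "data": {
  "targets": [
    {"linear":[0,0,0.7],"turn":0},
    {"linear":[0,0,1.4],"turn":0},
    {"linear":[0,0,1.4],"turn":0}
  ]
}}

```text
t: 19.5
eef_pos: [529.9, -86.0, 224.2]
tcp_rot: [3.14, -0.001, 0.378]
ft_force: [-6.3, -3.2, 16.0]
opening: 0.29
```

Run:
```python
from h import *
shift(None)
s=env.state()['eef_pos'];n='scene'
p,d=env.read_camera(n); np.savez(f"{n}8.npz",p=p,d=d)
g=(255*(p[:,:,::-1]/255.)**0.6).astype(np.uint8); u,v=(270,110)
cv2.imwrite(f"pics/{n}8.png",cv2.resize(g[v:v+80,u:u+80],None,fx=7,fy=7,interpolation=cv2.INTER_CUBIC))
for z in(200,): print(z,((proj(n,[s[0],s[1],z])-[u,v]+.5)*7-.5).round())
```

```text
t 19.5 tcp [529.9 -86.  224.2] rot [ 3.1402e+00 -9.0000e-04  3.7790e-01] F [-6.3 -3.2 16. ] M [-0.87  1.31 -0.02] open 27.6
200 [236. 291.]
```

View pics/scene8.png

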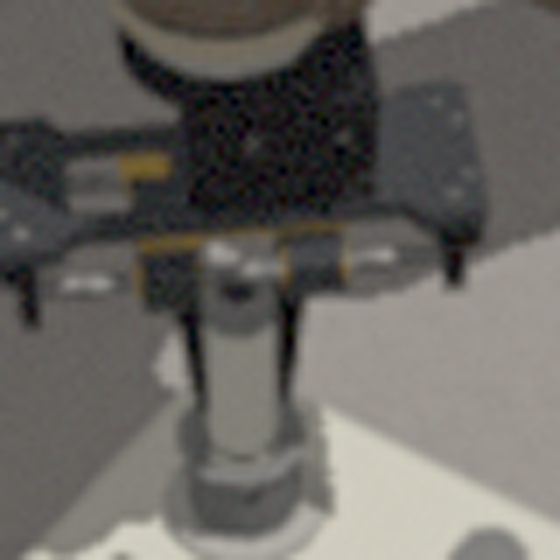

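A hard stop at TCP z 224.2, where home was expected at 224.5, with Fz 16 N. The tube top is at (238,293) against (236,291) predicted for home. I'll ease off the push, release and rise.

>>> {"op": "play_rows", "data": {
  "targets": [
    {"linear":[0,0,-0.8],"turn":0},
    {"linear":[0,0,-0.8],"turn":0}
  ]
}}

```text
t: 19.8
eef_pos: [529.8, -86.0, 224.2]
tcp_rot: [3.141, -0.0, 0.378]
ft_force: [-4.1, -4.0, 8.3]
opening: 0.288
```

>>> {"op": "play_rows", "data": {
  "targets": [
    {"linear":[0,0,0],"turn":0},
    {"linear":[0,0,0],"turn":0},
    {"linear":[0,0,0],"turn":0},
    {"linear":[0,0,0],"turn":0},
    {"linear":[0,0,0],"turn":0},
    {"linear":[0,0,-15],"turn":0},
    {"linear":[0,0,-40],"turn":0},
    {"linear":[0,0,-75],"turn":0},
    {"linear":[0,0,-105],"turn":0},
    {"linear":[0,0,-120],"turn":0},
    {"linear":[-40,0,-120],"turn":0},
    {"linear":[-90,0,-120],"turn":0},
    {"linear":[-120,0,-120],"turn":0},
    {"linear":[-120,0,-120],"turn":0}
  ],
  "hand": 75
}}

```text
t: 21.55
eef_pos: [416.9, -130.3, 343.9]
tcp_rot: [3.141, 0.0, 0.376]
ft_force: [-0.5, -0.6, -0.0]
opening: 0.788
```

Run:
```python
from h import *
shift(None)
for n in("scene","top"):
    p,d=env.read_camera(n); np.savez(f"{n}9.npz",p=p,d=d)
    g=(255*(p[:,:,::-1]/255.)**0.6).astype(np.uint8); u,v=(270,130) if n=='scene' else (290,200)
    cv2.imwrite(f"pics/{n}9.png",cv2.resize(g[v:v+70,u:u+80],None,fx=7,fy=7,interpolation=cv2.INTER_CUBIC))
    if n=='scene': cv2.imwrite("pics/all9.png",g)
    print(n,[((proj(n,[529.7,-86.3,z])-[u,v]+.5)*7-.5).round() for z in(200,116)])
    c=cloud(n,d)[v:v+70,u:u+80].reshape(-1,3);q=c[(c[:,2]>191)&(c[:,2]<206)]
    print(len(q), q.mean(0).round(1) if len(q) else '', np.percentile(q[:,2],[50,90]) if len(q) else '')
```

```text
t 21.55 tcp [ 416.9 -130.3  343.9] rot [3.1415 0.     0.3761] F [-0.5 -0.6 -0. ] M [-0.01 -0.02  0.03] open 74.9
scene [array([235., 150.]), array([242., 294.])]
85 [532.3 -84.8 198.3] [198.81785032 201.31090286]
top [array([232., 194.]), array([221., 217.])]
86 [529.2 -84.3 199.8] [199.85111475 202.85068273]
```

View pics/scene9.png

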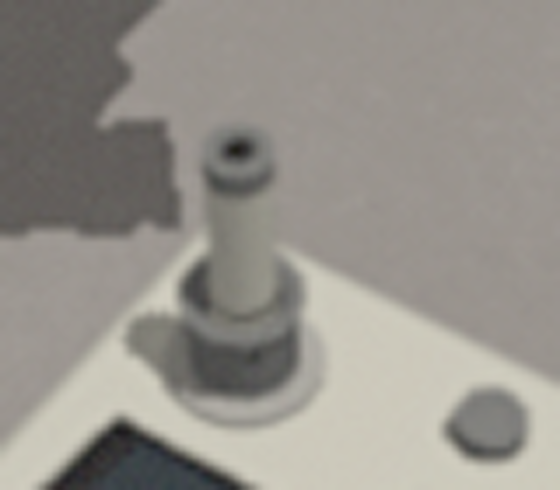

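View pics/all9.png

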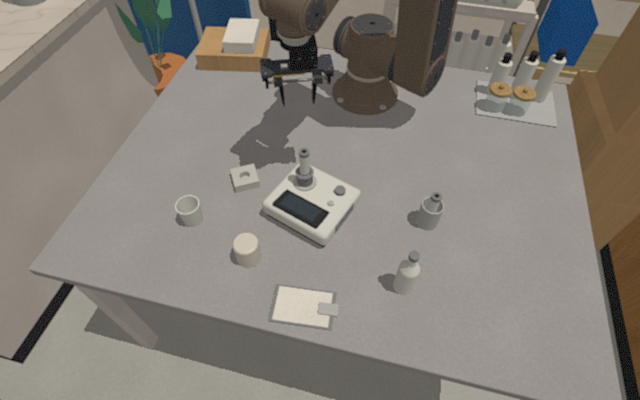

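The fresh tube's top (crop 239,150) matches home height: its depth heights of 198.3 and 199.8 mm compare with 198.1 and 199.3 for the used tube at the start. Its top is about 1.4 mm off in y, which is a lean of about 0.01 rad. The used tube is in the pot at (436,198), and the bystanders haven't moved. I'll hand it in.

```bash
python3 -c "
from cell import env
print(env.job_done(),env.state()['t'])"
```

```text
the job is handed in; nothing more can be done
the job is handed in; nothing more can be done
```

The filter tube is changed, and I handed the job in at about 21.7 s of the 56 s allowed. The hand-in reports no verdict, so this rests on my own checks.

- **Used tube:** I pulled it straight up out of the socket and stood it foot-down in the pot. The pictures show it inside the rim and let go.
- **Fresh tube:** I pushed it through the seal to a hard stop at TCP z 224.2 mm, where 224.5 mm was expected, with 16 N upward on the tool. After I let go, its top height matched the used tube's starting height within about 0.5 mm in both cameras.
- **Small disagreement:** the fresh tube's top is about 1.4 mm off in y from where the used tube's top was. That is a lean of about 0.01 rad, within the 0.07 limit.
- **Not seen:** the arm blocked the top camera during insertion, so that step was checked only by the scene camera and the force readings.
- **Surroundings:** the lotion bottle, jar and beaker look unmoved in the last picture. The arm is clear of everything.
- **Refused call:** the first move call was refused because it left out "turn"; nothing moved.

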